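# Turn the poster tube label-up and block it

### The arm

A 6-joint arm with a two-finger parallel gripper is mounted at the origin on the work surface; the furniture and walls round the work are solid. World frame = base frame: x ahead of the robot, y to its left, z up, the work surface at z = 0. Lengths are in m, angles in rad, forces in N, time in s.
With the tool pointing down it reaches from about 0.3 to 0.825 m from the base axis. Payload 5.4 kg.
Tool frame: the origin (TCP) lies at the very end of the fingers, on their centre line; the grasp point (between the pads) lies 19 mm behind it; z points along the fingers, y is the line along which they close (so a half turn about z gives the same grasp; the last joint's range is limited). The gripper opens to 92 mm and grips with 3 to 60 N. Pads are 20 mm wide; open, the fingers measure 128 mm over their backs; the gripper's body (75 mm by 189 mm) begins 69 mm behind the grasp point.
Start: joints at [-1.509, 0.158, 1.597, -0, 1.386, -0.21], TCP at [0.154, -0.554, 0.215] pointing down, gripper open.
Joint ranges: [-2.91, 2.91], [-0.94, 2.29], [0.18, 2.7], [-1.29, 4.43], [0.17, 2.64], [-3, 3]. Speed limits (rad/s): [2.57, 2.57, 3.14, 3.14, 3.14, 3.14].

### API

Orientations are given as a rotation vector (axis times angle).
In Python, from workcell import bot gives the robot as it stands. Calls block until the motion is done:
- bot.goto(position, orientation): joint-space move of the TCP to a pose.
- bot.line_to(position, rot=None, max_speed=0.15): straight line of the TCP; rot=None keeps the orientation; max_speed is the mean speed in m/s.
- bot.set_joints(angles): joint-space move.
- bot.set_gripper(opening, newtons=None): opening from 0.0 (shut) to 1.0 (fully open); newtons is the grip in N (None keeps the last); returns when the fingers have stopped.
- bot.hold(seconds).
- bot.inverse_kinematics(position, orientation): joint angles nearest the present ones, or None.
- bot.read_camera(name): name is "side" or "top"; returns a dict with "pixels" (384x512x3 uint8, blue, green, red), "fx", "fy", "cx", "cy" (pixels), "R" (3x3) and "t" (3): a world point X has camera coordinates R X + t. Camera axes: x right, y down, z forward; pixel columns grow to the right and rows downward; lengths in m; the calibration is good to about 2 mm. A picture is of the moment at which its call begins. There is no depth.
A pose or a line that the arm cannot do raises bot.MotionError and nothing moves.
- bot.job_done(): hands the job in; it is judged then, once.
Readings, each from a call of its own:
- bot.current_clock(): time.
- bot.current_joints(): joint angles.
- bot.current_joint_vel(): joint speeds.
- bot.current_effort(): joint torques, N m.
- bot.current_ee_pos(): TCP position.
- bot.current_tool_rot(): TCP orientation.
- bot.current_contact_force(): force on the tool from outside, world axes, zero at the start.
- bot.current_ft_torque(): the same for the moment, N m.
- bot.current_opening(): opening from 0.0 (shut) to 1.0 (fully open).
- bot.current_grip_force(): force on a finger pad.
Only numpy, scipy, OpenCV 4.12 (cv2) and the standard library are available. Lean on these libraries where they do the work, as an engineer would, in place of code of your own. Each camera call takes 0.05 s, during which the arm holds its last target. There are 200 camera calls.

### The job

Make the poster tube ready for posting without picking anything up: with your fingertips on top of it, roll it along the desk until its address label faces straight up, and let it come to rest. Then push the small black box across the desk, flush against the tube's left side, so that the tube cannot roll off that end of the desk; the label must still face up afterwards and everything else stays where it is.

Things in the scene. Friction and masses are not known exactly. Their poses are not given: they have to be found in the camera images.
- tube_mid (a point): Centre of the poster tube: brown cardboard cylinder, white end caps, 90 mm diameter, 260 mm long, ~0.3 kg, lying on the desk (axis 45 mm up) pointing roughly away from the robot. x = along the tube; y, z turn with it. Rolls without slipping, 45 mm travel per rad, its top twice as fast as its axis; rolled to the right (-y) its left flank comes up. Stays where left; coasts a little if let go moving.
- label_face (a point): Centre of the white address label on the tube's surface, 45 mm from its axis, midway along it; stuck fast to the tube, 105 mm along it and 64 mm round it. x = along the tube, z = straight out of the label (label up: z points up). At the start it is on the tube's left flank, between 43 and 97 degrees from up.
- box: Small black box with a brass clasp, lid fixed shut, on the desk left of the tube, about 0.45 kg, slides. 100 mm (x) by 150 mm (y), 58 mm high; origin at the centre of its underside. x points at the tube (roughly world -y), y runs along the tube; the plain face at x = +50 mm goes against the tube, the face at x = -50 mm with the clasp (a few mm proud) looks away.
- mug: White mug, 80 mm wide, 91 mm high, standing at the back of the desk; origin at the centre of its underside. Leave alone.
- hole_punch: Black and silver hole punch, 122 x 118 x 70 mm, to the right of the tube; origin at the centre of its underside. Leave alone.
- stapler: Black stapler, 42 x 153 x 60 mm, at the right; origin at the centre of its underside. Leave alone.
- glue_stick: Glue stick standing upright, 27 mm in diameter, 90 mm high, at the right; origin at the centre of its underside. Leave alone.

How it is judged:
By the outcome, as a careful person would: the job done as asked, in the order asked, and still so for the second after the job is handed in, with the robot touching nothing.
It also fails if it takes over 72 s, if anything falls off the work surface, if the arm or the gripper's body presses on something with over 40 N, if the wrist force passes 120 N, or if a joint passes its speed limit or range.

## Working session

There is one attempt and no reset: what is moved stays moved. The work goes in short steps, each a Python script; the robot and the scene stay as the last script left them, time stands still between calls to the robot, and variables do not carry over. Pictures are saved under pics/ and viewed, at most 10 in all, crops included, and the job is handed in when it is done.

```bash
ls; mkdir -p pics
python3 - <<'E'
from workcell import bot
import cv2
for n in("side","top"):
    c=bot.read_camera(n); cv2.imwrite(f"pics/{n}0.png",c["pixels"]); print(n,c["fx"],c["fy"],c["cx"],c["cy"],c["R"],c["t"])
print(bot.current_clock(),bot.current_tool_rot())
E
```

```text
pics
side 445.1483491133566 445.1483491133566 253.94437219015552 183.04285518517656 [[ 0.99930256 -0.0356982  -0.01095549]
 [-0.02741631 -0.50221827 -0.86430617]
 [ 0.02535213  0.86400373 -0.50284672]] [-0.54677082  0.01247316  1.65552496]
top 409.70742610523365 409.70742610523365 257.0849093788259 187.08274839073113 [[-0.02618132 -0.99960004  0.01069076]
 [-0.9924632   0.02471071 -0.12002575]
 [ 0.11971357 -0.01375261 -0.99271321]] [-0.12604356  0.52689979  1.39855403]
0.1 [-3.11089384e+00 -4.25467784e-01 -1.94193113e-04]
```

View pics/side0.png

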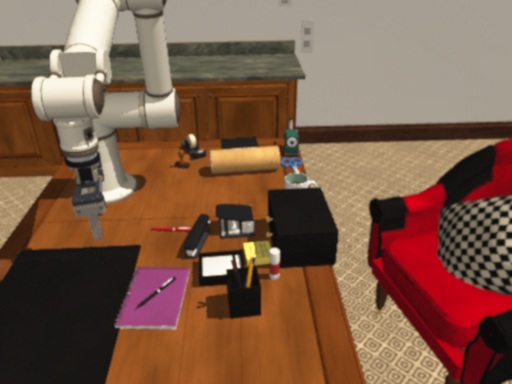

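View pics/top0.png

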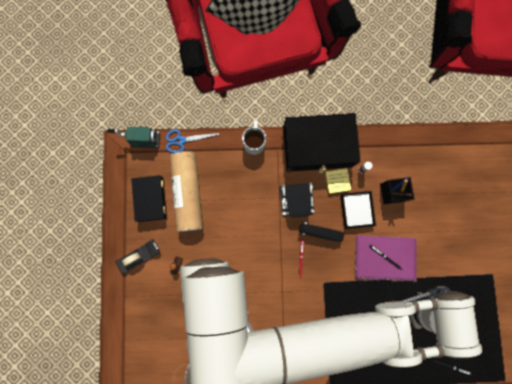

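The side view shows the tube at about (245,160) with its label out of sight. The top view shows the tube spanning cols 172-202 and rows 152-232, with the label a white strip at (178,192). The box is at (149,198), with the hole punch at (297,200) well clear to the right.

```bash
cat > h.py <<'E'
import numpy as np, cv2
from workcell import bot
def center(c): return -c["R"].T@c["t"]
def rays(c,px):
    px=np.atleast_2d(px).astype(float)
    d=np.c_[(px[:,0]-c["cx"])/c["fx"],(px[:,1]-c["cy"])/c["fy"],np.ones(len(px))]@c["R"]
    return d/np.linalg.norm(d,axis=1)[:,None]
def plane(c,px,z):
    C=center(c);d=rays(c,px);return C+d*((z-C[2])/d[:,2])[:,None]
def proj(c,X):
    q=np.atleast_2d(X)@c["R"].T+c["t"];return np.c_[c["fx"]*q[:,0]/q[:,2]+c["cx"],c["fy"]*q[:,1]/q[:,2]+c["cy"]]
E
python3 - <<'E'
from h import *
for n,(x0,x1,y0,y1) in dict(top=(120,230,140,245),side=(200,290,135,185)).items():
    im=cv2.imread(f"pics/{n}0.png")[y0:y1,x0:x1]
    cv2.imwrite(f"pics/{n}0c.png",cv2.resize(im,None,fx=5,fy=5,interpolation=cv2.INTER_CUBIC))
c=bot.read_camera("top");print(center(c),plane(c,[(185,193)],.045),plane(c,[(149,198)],.058))
h=cv2.cvtColor(c["pixels"],cv2.COLOR_BGR2HSV)
for r in (165,185,192,200,225): print(r,[tuple(map(int,v)) for v in h[r,128:210:3]])
E
```

```text
[ 0.35220276 -0.11977944  1.45295212] [[0.50762884 0.1098226  0.045     ]] [[0.4921193  0.23025385 0.058     ]]
165 [(11, 161, 138), (12, 161, 138), (12, 161, 136), (12, 161, 136), (12, 161, 135), (12, 162, 135), (12, 161, 135), (12, 161, 135), (12, 162, 137), (12, 160, 139), (12, 162, 140), (11, 159, 143), (12, 159, 144), (12, 159, 144), (14, 135, 140), (16, 117, 194), (16, 114, 219), (17, 111, 230), (19, 108, 237), (18, 109, 234), (17, 112, 228), (16, 115, 209), (16, 115, 166), (12, 152, 134), (12, 160, 143), (12, 159, 141), (11, 158, 142), (11, 160, 142)]
185 [(11, 161, 141), (12, 144, 113), (90, 8, 33), (120, 7, 35), (120, 14, 36), (90, 15, 35), (90, 15, 35), (120, 14, 36), (120, 7, 36), (105, 14, 36), (75, 14, 37), (20, 103, 138), (12, 157, 104), (12, 162, 143), (12, 153, 138), (28, 19, 191), (30, 10, 232), (30, 5, 251), (18, 107, 237), (18, 110, 232), (17, 113, 228), (16, 116, 218), (16, 116, 187), (16, 117, 139), (12, 161, 136), (12, 161, 141), (12, 159, 143), (12, 159, 144)]
192 [(12, 162, 137), (12, 156, 118), (90, 15, 34), (105, 15, 35), (120, 15, 35), (90, 7, 35), (105, 15
[... 497 characters left out ...]
, 32), (10, 139, 44), (12, 161, 138), (12, 159, 144), (12, 68, 146), (28, 15, 217), (30, 5, 249), (21, 50, 242), (17, 111, 229), (16, 114, 222), (16, 117, 210), (16, 114, 188), (16, 114, 157), (13, 142, 126), (12, 160, 145), (11, 158, 147), (12, 159, 152)]
225 [(12, 160, 139), (12, 160, 139), (12, 160, 140), (12, 162, 115), (13, 157, 73), (12, 161, 73), (11, 157, 73), (12, 161, 73), (12, 156, 75), (11, 156, 75), (12, 156, 77), (12, 157, 78), (12, 154, 76), (11, 157, 135), (11, 162, 140), (11, 159, 144), (14, 129, 140), (17, 113, 198), (17, 116, 220), (17, 113, 227), (17, 112, 229), (17, 112, 228), (16, 115, 218), (16, 116, 194), (16, 115, 149), (12, 149, 113), (11, 162, 140), (12, 162, 140)]
```

View pics/top0c.png

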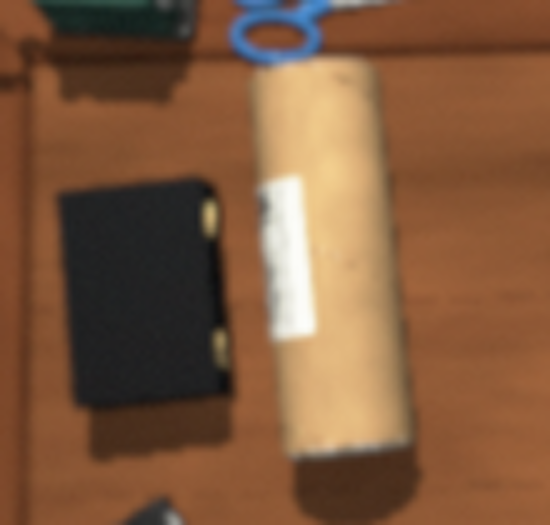

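The enlarged top view shows the label's right edge at about (180,190) full-frame and the tube tilted slightly. The box's left edge runs from (132,179) to (135,221), with two brass hinges on the tube-side edge.

```bash
cat >> h.py <<'E'
R=.045
def subcross(v,th,i0,step):
    """from index i0 walk by step until v crosses th; sub-pixel index"""
    i=i0; s=v[i]>th
    while 0<=i+step<len(v):
        if (v[i+step]>th)!=s: return i+step*(th-v[i])/(v[i+step]-v[i])
        i+=step
    return np.nan
def scene(c,colrange=(155,290),rows=(160,225),verbose=True):
    C=center(c); im=c["pixels"]; hsv=cv2.cvtColor(im,cv2.COLOR_BGR2HSV).astype(float); S=hsv[...,1]
    m=((S<133)&(hsv[...,2]>110)).astype(np.uint8); m[:,:colrange[0]]=0; m[:,colrange[1]:]=0; m[:150]=0; m[236:]=0
    n,lab,st,ce=cv2.connectedComponentsWithStats(cv2.morphologyEx(m,cv2.MORPH_OPEN,np.ones((5,5))))
    k=1+np.argmax(st[1:,4]); m=lab==k; pts=[[],[]]
    for r in range(st[k,1]+10,st[k,1]+st[k,3]-8):
        q=np.where(m[r])[0]; mid=int(q.mean())
        if not 20<len(q)<45: continue
        # edge at wood/tube saturation mid level
        for j,s in ((0,-1),(1,1)):
            e=subcross(S[r],138,mid,s); pts[j].append((e,r))
    lines=[]
    for j in (0,1):
        p=np.array(pts[j]); f=np.polyfit(p[:,1],p[:,0],1)
        for _ in range(3):
            g=np.abs(p[:,0]-np.polyval(f,p[:,1]))<1; f=np.polyfit(p[g,1],p[g,0],1)
        d=rays(c,[(np.polyval(f,r),r) for r in rows]); nn=np.cross(d[0],d[1]); nn/=np.linalg.norm(nn)
        inner=rays(c,[ce[k]])[0]; nn*=np.sign(nn@inner)
        # n.(P-C)=R at z=R ; y at x=.4,.6
        lines.append([(R-nn[2]*(R-C[2])+nn[1]*C[1]-nn[0]*(x-C[0]))/nn[1] for x in (.4,.6)])
    L=np.mean(lines,0); a=(L[1]-L[0])/.2; u=np.array([1,a,0])/np.hypot(1,a); lat=np.array([-u[1],u[0],0])
    P0=np.array([.4,L[0],R])
    def phi(px):
        d=rays(c,px); o=C-P0; o=np.array([o@lat,o[2]]); e=np.c_[d@lat,d[:,2]]
        A=(e**2).sum(1);B=e@o;D=B*B-A*(o@o-R*R); t=(-B-np.sqrt(D))/A
        h=o+t[:,None]*e; s=(C+t[:,None]*d-P0)@u
        return np.degrees(np.arctan2(h[:,0],h[:,1])), s
    # label: low saturation inside tube
    lm=(m&(S<60)).astype(np.uint8); n2,l2,s2,c2=cv2.connectedComponentsWithStats(lm); q=1+np.argmax(s2[1:,4])
    ed=[[],[]]
    for r in range(s2[q,1]+4,s2[q,1]+s2[q,3]-4):
        w=np.where(l2[r]==q)[0]; mid=int(round(w.mean()))
        for j,s in ((0,-1),(1,1)): ed[j].append((subcross(cv2.GaussianBlur(S[r:r+1],(3,1),0)[0],57,int(w[0] if j==0 else w[-1]),s),r))
    pl,pr=[np.nanmedian(phi(np.array(e))[0]) if j else np.nanmedian(phi(np.array(e))[0]) for j,e in enumerate(ed)]
    br=np.array([(c2[q][0],s2[q,1]-.5),(c2[q][0],s2[q,1]+s2[q,3]-.5)]); sm=phi(br)[1]
    mid=P0+u*sm.mean()
    out=dict(mid=mid,yaw=np.arctan(a),u=u,lat=lat,dis=np.array(lines[0])-lines[1],pl=pl,pr=pr,slen=abs(sm[0]-sm[1]))
    if verbose: print({k:np.round(v,4) for k,v in out.items()})
    return out
def box(c,roi=(120,168,230,240)):
    hsv=cv2.cvtColor(c["pixels"],cv2.COLOR_BGR2HSV); V=hsv[...,2]
    m=((V<52)&(hsv[...,1]<90)).astype(np.uint8); x0,y0,x1,y1=roi; k=np.zeros_like(m); k[y0:y1,x0:x1]=m[y0:y1,x0:x1]
    n,l,st,ce=cv2.connectedComponentsWithStats(k); q=1+np.argmax(st[1:,4]); b=st[q]; P=[]
    for r in range(b[1]+5,b[1]+b[3]-5):
        P.append((subcross(V[r].astype(float),80,int(np.where(l[r]==q)[0][0])+3,-1),r))
    X=plane(c,P,.058); f=np.polyfit(X[:,0],X[:,1],1)
    cx=np.where(l==q)[1].min()+12
    rr=np.where(l[:,cx]==q)[0]; E=plane(c,[(cx,rr[0]-.5),(cx,rr[-1]+.5)],.058)
    print("box left face: yaw",np.arctan(f[0]),"x ends",E[:,0],"y at xmid",np.polyval(f,E[:,0].mean()),"std",np.std(X[:,1]-np.polyval(f,X[:,0])))
    return np.arctan(f[0]),E[:,0].mean(),np.polyval(f,E[:,0].mean())
E
python3 - <<'E'
from h import *
c=bot.read_camera("top"); s=scene(c); b=box(c)
print(bot.current_clock())
from scipy.spatial.transform import Rotation as Q
for y in (0.1,0.05,0.0):
  for z in (.09,.2):
    for al in (0,np.pi):
      r=(Q.from_euler('z',s['yaw']+al)*Q.from_euler('x',np.pi)).as_rotvec()
      print(y,z,al,bot.inverse_kinematics([.5,y,z],r))
for al in (0.,np.pi):
  for w in (np.pi/2,):
      r=(Q.from_euler('z',b[0]+al+w)*Q.from_euler('x',np.pi)).as_rotvec()
      print('box',bot.inverse_kinematics([b[1],b[2]+.03,.02],r))
E
```

```text
{'mid': array([0.5129, 0.1083, 0.045 ]), 'yaw': np.float64(0.0901), 'u': array([0.9959, 0.09  , 0.    ]), 'lat': array([-0.09  ,  0.9959,  0.    ]), 'dis': array([0.0026, 0.0025]), 'pl': np.float64(61.6657), 'pr': np.float64(8.7893), 'slen': np.float64(0.1101)}
box left face: yaw 0.08337115063188648 x ends [0.5631659  0.41601003] y at xmid 0.28565204452079374 std 0.00020511091080957614
0.2
0.1 0.09 0 [-3.99703840e-02  1.26950164e-01  1.89332267e+00 -4.44089210e-16
  1.12131982e+00  1.44072809e+00]
0.1 0.09 3.141592653589793 [-0.03997038  0.12695016  1.89332267  0.          1.12131982 -1.70086456]
0.1 0.2 0 [-3.99703840e-02  5.72235065e-05  1.79431081e+00 -4.44089210e-16
  1.34722462e+00  1.44072809e+00]
0.1 0.2 3.141592653589793 [-3.99703840e-02  5.72235065e-05  1.79431081e+00  0.00000000e+00
  1.34722462e+00 -1.70086456e+00]
0.05 0.09 0 [-1.41265518e-01  1.08366026e-01  1.91379118e+00 -4.44089210e-16
  1.11943545e+00  1.33943296e+00]
0.05 0.09 3.141592653589793 [-0.14126552  0.10836603  1.91379118  0.          1.11943545 -1.8021597 ]
0.05 0.2 0 [-1.41265518e-01 -1.97775613e-02  1.81
[... 177 characters left out ...]
42159835e-01  1.02071679e-01  1.92065697e+00 -4.44089210e-16
  1.11886401e+00  1.23853864e+00]
0.0 0.09 3.141592653589793 [-0.24215983  0.10207168  1.92065697  0.          1.11886401 -1.90305401]
0.0 0.2 0 [-2.42159835e-01 -2.64888968e-02  1.82058392e+00 -4.44089210e-16
  1.34749763e+00  1.23853864e+00]
0.0 0.2 3.141592653589793 [-0.24215983 -0.0264889   1.82058392  0.          1.34749763 -1.90305401]
box [0.36535085 0.4035893  1.71394492 0.         1.02405843 0.2819797 ]
box [ 3.65350852e-01  4.03589304e-01  1.71394492e+00 -4.44089210e-16
  1.02405843e+00 -2.85961295e+00]h.py:44: RuntimeWarning: invalid value encountered in sqrt
  A=(e**2).sum(1);B=e@o;D=B*B-A*(o@o-R*R); t=(-B-np.sqrt(D))/A
```

```bash
cat >> h.py <<'E'
from scipy.spatial.transform import Rotation as Q
def down(yaw): return (Q.from_euler('z',yaw)*Q.from_euler('x',np.pi)).as_rotvec()
def stroke(s,deg,off=None,press=4.0,speed=.08):
    """roll tube by deg to the right (-lat); tip starts off left of the axis"""
    tr=np.radians(deg)*R; off=tr/2 if off is None else off
    p=s["mid"]+s["lat"]*off; r=down(s["yaw"])
    bot.goto([p[0],p[1],.13],r); bot.line_to([p[0],p[1],.096],max_speed=.1); z=.096; bot.hold(.1); f0=np.array(bot.current_contact_force())
    while z>.084:
        z-=.0008; bot.line_to([p[0],p[1],z],max_speed=.03); f=np.array(bot.current_contact_force())-f0
        if f[2]>press: break
    print("touch z",z,"f",f,bot.current_ee_pos())
    e=p-s["lat"]*2*tr; bot.line_to([e[0],e[1],z],max_speed=speed); bot.hold(.3)
    print("end f",np.array(bot.current_contact_force())-f0)
    bot.line_to([e[0],e[1],.14],max_speed=.1)
E
python3 - <<'E'
from h import *
s=scene(bot.read_camera("top"),verbose=False)
bot.set_gripper(0.0); bot.goto([*s["mid"][:2],.2],down(s["yaw"]))
stroke(s,32)
p=bot.current_ee_pos(); bot.goto([.38,-.25,.25],down(s["yaw"]-.5))
c=bot.read_camera("top"); cv2.imwrite("pics/t1.png",c["pixels"]); s=scene(c); box(c); print(bot.current_clock())
E
```

```text
touch z 0.08880000000000005 f [-3.30043985  0.22354883  9.44737639] [0.51205423 0.1208968  0.08975208]
end f [-2.77538742 -0.40119867  9.1241679 ]
{'mid': array([0.5153, 0.083 , 0.045 ]), 'yaw': np.float64(0.0904), 'u': array([0.9959, 0.0903, 0.    ]), 'lat': array([-0.0903,  0.9959,  0.    ]), 'dis': array([0.0015, 0.0021]), 'pl': np.float64(59.6968), 'pr': np.float64(-23.5784), 'slen': np.float64(0.1137)}
box left face: yaw 0.08294224835353058 x ends [0.5631659  0.41601003] y at xmid 0.28570825952422646 std 0.00019693333484731166
10.6333h.py:44: RuntimeWarning: invalid value encountered in sqrt
  A=(e**2).sum(1);B=e@o;D=B*B-A*(o@o-R*R); t=(-B-np.sqrt(D))/A
```

```bash
python3 - <<'E' 2>/dev/null
from h import *
s=scene(bot.read_camera("top"),verbose=False)
stroke(s,17.0)
bot.goto([.38,-.25,.25],down(s["yaw"]-.5))
c=bot.read_camera("top"); s=scene(c); box(c); print(bot.current_clock())
cv2.imwrite("pics/t2.png",cv2.resize(c["pixels"][140:245,120:230],None,fx=5,fy=5,interpolation=cv2.INTER_CUBIC))
E
```

```text
touch z 0.08960000000000004 f [-1.8542728  -0.07672337  5.37350046] [0.51489902 0.08962148 0.09031458]
end f [-2.51160729 -0.80594501  5.52563126]
{'mid': array([0.5156, 0.0685, 0.045 ]), 'yaw': np.float64(0.0899), 'u': array([0.996 , 0.0898, 0.    ]), 'lat': array([-0.0898,  0.996 ,  0.    ]), 'dis': array([-0.    ,  0.0002]), 'pl': np.float64(47.1157), 'pr': np.float64(-39.44), 'slen': np.float64(0.1106)}
box left face: yaw 0.08357562767189834 x ends [0.5631659  0.41601003] y at xmid 0.285721221024001 std 0.00018640037258864617
17.5417
```

View pics/t2.png

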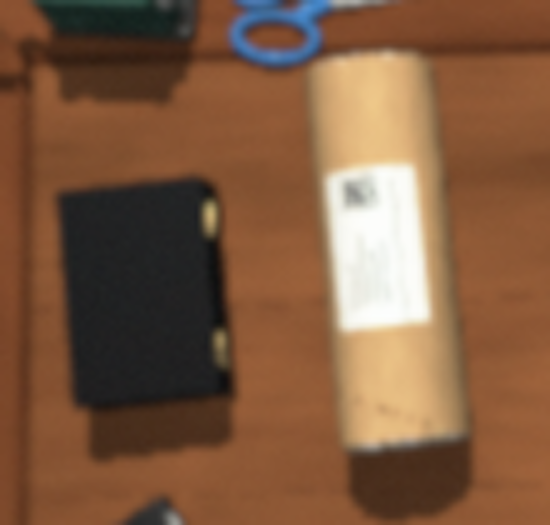

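The label now faces nearly up: it spans crop cols 333-426 at row 250, with the tube spanning about 322-449. I'll get a finer within-view estimate using averaged profiles from both cameras.

```bash
cat >> h.py <<'E'
def profile(c,s,name,sx,half):
    """mean saturation vs lateral angle plane: sample along lines across the tube, in metres at z=.045 (top) """
    S=cv2.cvtColor(c["pixels"],cv2.COLOR_BGR2HSV)[...,1].astype(np.float32)
    p0=s["mid"]; a=proj(c,[p0-.5*s["u"]*.08,p0+.5*s["u"]*.08]); d=(a[1]-a[0])/np.linalg.norm(a[1]-a[0]); nrm=np.array([-d[1],d[0]])
    if (proj(c,[p0+s["lat"]*.05])[0]-a.mean(0))@nrm<0: nrm=-nrm
    t=np.arange(-half,half+.01,.25); al=np.linspace(0,1,40)[:,None,None]
    g=(a[0]+al*(a[1]-a[0]))+t[None,:,None]*nrm
    pr=cv2.remap(S,g[...,0].astype(np.float32),g[...,1].astype(np.float32),cv2.INTER_LINEAR).mean(0)
    gr=np.gradient(cv2.GaussianBlur(pr[None],(5,1),0)[0],t); pk=[(t[i],round(float(gr[i]),1)) for i in range(1,len(t)-1) if abs(gr[i])>4 and abs(gr[i])>=abs(gr[i-1]) and abs(gr[i])>abs(gr[i+1])]
    C=center(c); v=C-p0; dist=np.hypot(v@s["lat"],v[2]); view=np.degrees(np.arctan2(v@s["lat"],v[2])); 
    Rpx=np.linalg.norm(proj(c,[p0+.045*np.array([0,0,0])+.045*np.cross(s["u"],v)/np.linalg.norm(np.cross(s["u"],v))])-proj(c,[p0]))
    print(name,"view phi",view,"Rpx",Rpx,"peaks",pk)
E
python3 - <<'E' 2>/dev/null
from h import *
c=bot.read_camera("top"); s=scene(c,verbose=False); profile(c,s,"top",0,24)
c2=bot.read_camera("side"); profile(c2,s,"side",0,24)
a=[int(v) for v in proj(c2,[s["mid"]])[0]]
cv2.imwrite("pics/s2.png",cv2.resize(c2["pixels"][a[1]-35:a[1]+35,a[0]-60:a[0]+60],None,fx=6,fy=6,interpolation=cv2.INTER_CUBIC))
E
```

```text
top view phi -6.997218284600476 Rpx 13.111684196447156 peaks [(np.float64(-13.0), -18.7), (np.float64(-7.25), -47.7), (np.float64(11.5), 40.7)]
side view phi -62.23694423949723 Rpx 11.745758378580177 peaks [(np.float64(-15.25), -4.3), (np.float64(-12.5), -18.6), (np.float64(4.25), -62.1), (np.float64(10.5), 13.3), (np.float64(12.25), 13.5), (np.float64(15.0), -21.0)]
```

View pics/s2.png

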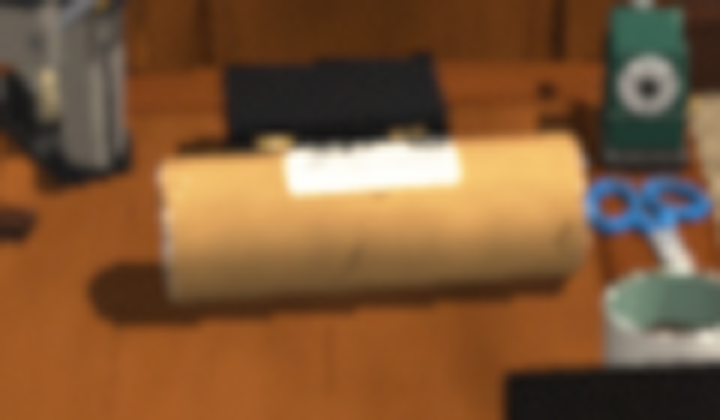

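The side view shows the tube running from about (160,215) to (585,205). The label's lower edge is at about row 190 of the crop, 4.5 px above the tube centre line. Both views say the label still leans left by about 3°, so I'll make a small corrective roll, then push the box in two stages.

```bash
python3 - <<'E' 2>/dev/null
from h import *
s=scene(bot.read_camera("top"),verbose=False)
stroke(s,3.0,speed=.04)
bot.goto([.38,-.25,.25],down(s["yaw"]-.5))
c=bot.read_camera("top"); s=scene(c); profile(c,s,"top",0,24); by,bx,byy=box(c)
c2=bot.read_camera("side"); profile(c2,s,"side",0,24)
lat=s["lat"]; face=np.array([bx,byy,0]); tgt=(s["mid"]@lat)+.145; print("face lat",face@lat,"target",tgt, bot.current_clock())
np.savez("st.npz",**{k:s[k] for k in("mid","yaw","lat","u")},face=face,tgt=tgt)
E
```

```text
touch z 0.08960000000000004 f [-1.86408345 -0.84726064  5.60608838] [0.51564269 0.06958035 0.09032377]
end f [-0.9732475   0.05361348  6.47416979]
{'mid': array([0.5154, 0.066 , 0.045 ]), 'yaw': np.float64(0.0905), 'u': array([0.9959, 0.0903, 0.    ]), 'lat': array([-0.0903,  0.9959,  0.    ]), 'dis': array([0.0001, 0.0004]), 'pl': np.float64(44.3495), 'pr': np.float64(-42.2826), 'slen': np.float64(0.1106)}
top view phi -6.897542202107632 Rpx 13.10907896386986 peaks [(np.float64(-13.0), -19.5), (np.float64(-7.75), -46.9), (np.float64(10.75), 39.8)]
box left face: yaw 0.08331868846071598 x ends [0.5631659  0.41601003] y at xmid 0.28573658458192513 std 0.00020601469495343372
side view phi -62.19806770593746 Rpx 11.760246442552926 peaks [(np.float64(-12.5), -18.1), (np.float64(3.75), -62.3), (np.float64(11.25), 12.6), (np.float64(12.5), 13.5), (np.float64(15.25), -21.2)]
face lat 0.24034358906883477 target 0.1642151432112876 24.325
```

```bash
cat > push.py <<'E'
from h import *
import sys
gap=float(sys.argv[1]); hw=float(sys.argv[2]); start=float(sys.argv[3])
d=np.load("st.npz"); lat=d["lat"]; tgt=float(d["tgt"]); u=d["u"]; r=down(float(d["yaw"])+np.pi/2); face=d["face"]; su=face@u
P=lambda l,z: u*su+lat*l+np.array([0,0,z])
bot.goto(P(start,.2),r); bot.set_gripper(1.0)
bot.line_to(P(start,.02),max_speed=.15); bot.hold(.1); f0=np.array(bot.current_contact_force())
pre=tgt+gap+hw+.008
if pre<start: bot.line_to(P(pre,.02),max_speed=.05); print("pre f",np.array(bot.current_contact_force())-f0)
bot.line_to(P(tgt+gap+hw,.02),max_speed=.015); bot.hold(.3); print("f",np.array(bot.current_contact_force())-f0,"tcp lat",np.array(bot.current_ee_pos())@lat-0)
bot.line_to(P(tgt+gap+hw+.03,.02),max_speed=.1); bot.line_to(P(tgt+gap+hw+.03,.16),max_speed=.2)
bot.goto([.38,-.25,.25],down(.6)); 
c=bot.read_camera("top"); s=scene(c,(min(240,int(proj(c,[d["mid"]+lat*.05])[0][0])-4),290)); profile(c,s,"top",0,24); by,bx,byy=box(c)
c2=bot.read_camera("side"); profile(c2,s,"side",0,24)
F=np.array([bx,byy,0]); print("face lat",F@lat,"u",F@u,"axis lat",s["mid"]@lat,"gap",(F-s["mid"])@lat-.145,"clock",bot.current_clock())
cv2.imwrite(f"pics/p{gap}.png",cv2.resize(c["pixels"][140:245,120:230],None,fx=5,fy=5,interpolation=cv2.INTER_CUBIC))
cv2.imwrite(f"pics/q{gap}.png",cv2.resize(c2["pixels"][120:200,190:310],None,fx=6,fy=6,interpolation=cv2.INTER_CUBIC))
E
python3 push.py .004 .010 .275
```

```text
pre f [ 0.37960002  1.57471973 -1.78625103]
f [ 0.25617168  0.40876638 -1.06541774] tcp lat 0.17810454851150265Traceback (most recent call last):
  File "push.py", line 13, in <module>
    c=bot.read_camera("top"); s=scene(c,(min(240,int(proj(c,[d["mid"]+lat*.05])[0][0])-4),290)); profile(c,s,"top",0,24); by,bx,byy=box(c)
                                ~~~~~^^^^^^^^^^^^^^^^^^^^^^^^^^^^^^^^^^^^^^^^^^^^^^^^^^^^^^^^^^
  File "h.py", line 35, in scene
    g=np.abs(p[:,0]-np.polyval(f,p[:,1]))<1; f=np.polyfit(p[g,1],p[g,0],1)
                                               ~~~~~~~~~~^^^^^^^^^^^^^^^^^
    raise TypeError("expected non-empty vector for x")
TypeError: expected non-empty vector for x
```

```bash
sed -i 's/astype(float); S=hsv\[...,1\]$/astype(float); S=hsv[...,1]; S[hsv[...,2]<90]=200/' h.py
sed -i 's/^    p=np.array(pts\[j\]);/&/; s/        p=np.array(pts\[j\]); f=/        p=np.array(pts[j]); p=p[np.isfinite(p[:,0])]; p=p[np.abs(p[:,0]-(np.median(p[:,0]) + .1*0))<8]; f=/' h.py
python3 - <<'E'
from h import *
d=np.load("st.npz"); lat=d["lat"];u=d["u"]
c=bot.read_camera("top"); c2=bot.read_camera("side")
cv2.imwrite(f"pics/p1.png",cv2.resize(c["pixels"][140:245,120:230],None,fx=5,fy=5,interpolation=cv2.INTER_CUBIC))
by,bx,byy=box(c); F=np.array([bx,byy,0]); print("face lat",F@lat,"old gap",(F-d["mid"])@lat-.145,bot.current_clock())
s=scene(c,(165,290)); profile(c,s,"top",0,24); profile(c2,s,"side",0,24); print("gap",(F-s["mid"])@lat-.145)
E
```

```text
box left face: yaw 0.08836923579736392 x ends [0.57172214 0.42424596] y at xmid 0.21094531302541153 std 0.00029703869186480824
face lat 0.16509965305740573 old gap 0.0008845098461181256 35.5
{'mid': array([0.5154, 0.0662, 0.045 ]), 'yaw': np.float64(0.0905), 'u': array([0.9959, 0.0903, 0.    ]), 'lat': array([-0.0903,  0.9959,  0.    ]), 'dis': array([0.0006, 0.0007]), 'pl': np.float64(44.0573), 'pr': np.float64(-42.6314), 'slen': np.float64(0.1106)}
top view phi -6.9056795678899725 Rpx 13.10933951562541 peaks [(np.float64(-13.0), -19.5), (np.float64(-8.0), -47.2), (np.float64(10.5), 39.4), (np.float64(14.5), -55.0)]
side view phi -62.201262167789004 Rpx 11.759053824026681 peaks [(np.float64(-12.5), -18.1), (np.float64(3.75), -62.2), (np.float64(10.75), 10.8), (np.float64(13.0), -8.8), (np.float64(18.0), 82.9)]
gap 0.0006806371019766055h.py:44: RuntimeWarning: invalid value encountered in sqrt
  A=(e**2).sum(1);B=e@o;D=B*B-A*(o@o-R*R); t=(-B-np.sqrt(D))/A
```

View pics/p1.png

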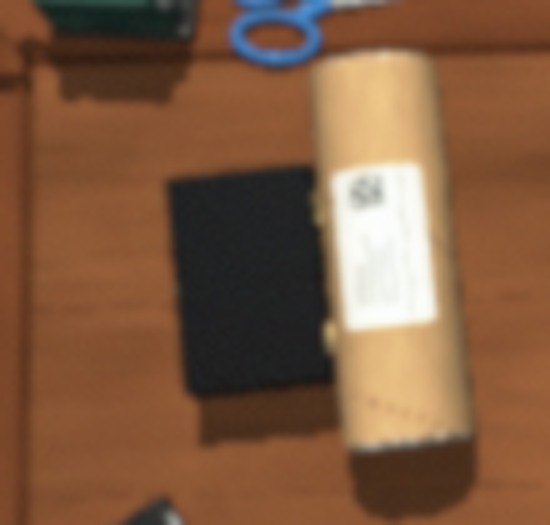

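The top view shows the box beside the tube, with its right edge meeting the tube's flank at crop col ~325. The measured gap is about 0.8 mm and the label is still up. One final gentle push of 2 mm should close it.

```bash
sed -i 's/scene(c,(min.*290))/scene(c,(165,290))/' push.py; python3 push.py -.001 .013 .198 2>/dev/null
```

```text
pre f [ 0.06378496  0.37006478 -1.04380574]
f [-0.54515418  2.86519028 -1.53430557] tcp lat 0.17631482250046102
{'mid': array([0.5154, 0.0662, 0.045 ]), 'yaw': np.float64(0.0903), 'u': array([0.9959, 0.0902, 0.    ]), 'lat': array([-0.0902,  0.9959,  0.    ]), 'dis': array([0.0004, 0.0006]), 'pl': np.float64(44.1856), 'pr': np.float64(-42.5275), 'slen': np.float64(0.1106)}
top view phi -6.903912272403717 Rpx 13.109250177277353 peaks [(np.float64(-13.0), -19.3), (np.float64(-8.0), -47.3), (np.float64(10.5), 39.2), (np.float64(14.25), -58.1)]
box left face: yaw 0.08892077559521701 x ends [0.571638   0.42415905] y at xmid 0.20934333425332188 std 0.00028149827706078597
side view phi -62.20049991099105 Rpx 11.759451414192702 peaks [(np.float64(-12.5), -18.7), (np.float64(3.75), -62.4), (np.float64(10.75), 10.5), (np.float64(13.25), -9.0), (np.float64(17.75), 81.8)]
face lat 0.1635119491755271 u 0.5147731679357155 axis lat 0.01935065115003372 gap -0.0008387019745065838 clock 43.7167
```

View pics/q-0.001.png

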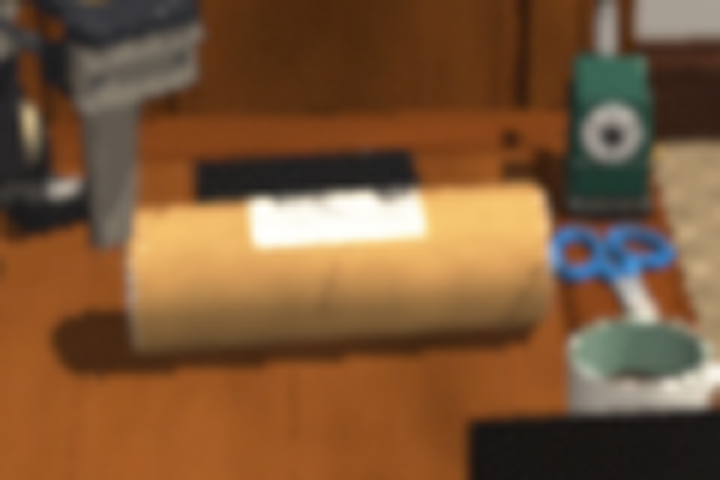

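The side view shows the box edge directly behind the tube, the label on top at crop (335,215), and nothing disturbed. The tube hasn't moved at all, so contact is not certain. I'll push in 0.5 mm steps while watching the label's edge and stop when the tube just reacts.

```bash
cat > fin.py <<'E'
from h import *
d=np.load("st.npz"); lat=d["lat"]; u=d["u"]; r=down(float(d["yaw"])+np.pi/2); su=d["face"]@u
P=lambda l,z: u*su+lat*l+np.array([0,0,z])
def edge(c):
    S=cv2.cvtColor(c["pixels"],cv2.COLOR_BGR2HSV)[...,1].astype(float); a=proj(c,[d["mid"]+[0,0,.045]])[0]
    return np.array([subcross(S[y],57,int(a[0]),1) for y in range(int(a[1])-10,int(a[1])+11)])
e0=np.mean([edge(bot.read_camera("top")) for _ in range(2)],0)
l=.192; bot.goto(P(l,.2),r); bot.line_to(P(l,.02),max_speed=.15); bot.hold(.1); f0=np.array(bot.current_contact_force())
bot.line_to(P(.1764,.02),max_speed=.03); l=.1764
while l>.1715:
    l-=.0005; bot.line_to(P(l,.02),max_speed=.01); bot.hold(.1)
    c=bot.read_camera("top"); m=np.nanmedian(edge(c)-e0); print(round(l,4),round(float(m),3),np.round(np.array(bot.current_contact_force())-f0,2),flush=True)
    if m>.2: break
bot.line_to(P(l+.03,.02),max_speed=.1); bot.line_to(P(l+.03,.16),max_speed=.2)
bot.goto([.38,-.25,.25],down(.6)); bot.hold(.3)
c=bot.read_camera("top"); s=scene(c,(165,290)); profile(c,s,"top",0,24); by,bx,byy=box(c)
F=np.array([bx,byy,0]); print("edge shift",np.nanmedian(edge(c)-e0),"gap",(F-s["mid"])@lat-.145,"clock",bot.current_clock())
cv2.imwrite("pics/f.png",c["pixels"])
E
python3 fin.py 2>/dev/null
```

```text
0.1759 0.073 [ 0.71 -0.16  0.53]
0.1754 0.074 [-0.62  2.08  0.2 ]
0.1749 0.072 [-0.14  1.95  0.13]
0.1744 0.836 [0.29 0.61 0.31]
{'mid': array([0.5153, 0.0646, 0.045 ]), 'yaw': np.float64(0.0896), 'u': array([0.996 , 0.0895, 0.    ]), 'lat': array([-0.0895,  0.996 ,  0.    ]), 'dis': array([0.0003, 0.0003]), 'pl': np.float64(42.4388), 'pr': np.float64(-44.2272), 'slen': np.float64(0.1107)}
top view phi -6.845729089218348 Rpx 13.107575389655173 peaks [(np.float64(-13.0), -19.3), (np.float64(-8.25), -45.7), (np.float64(10.25), 40.3), (np.float64(14.5), -60.0)]
box left face: yaw 0.0875689386135824 x ends [0.571638   0.42415905] y at xmid 0.2073162959623847 std 0.00043900861930459015
edge shift 0.7794922847187706 gap -0.0012752623138191088 clock 52.8917
```

View pics/f.png

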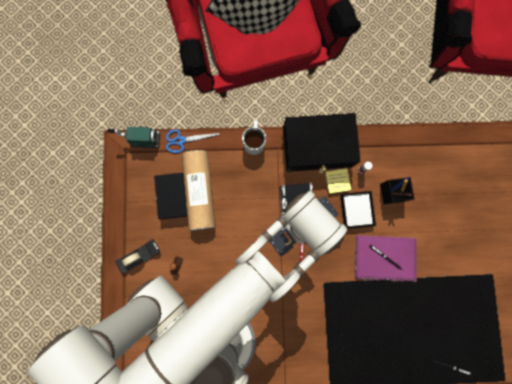

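The top view shows the box at (170,196) against the tube at (199,190), with the label on top and every other object in place. The tube rolled about 1.5 mm on contact and ended about 1 mm ahead of the box. A single smooth 0.9 mm nudge closes that.

```bash
python3 - <<'E' 2>/dev/null
from h import *
src=open("fin.py").read().split("e0=")[0]; exec(src)
e0=edge(bot.read_camera("top")); l=.186
bot.goto(P(l,.17),r); bot.line_to(P(l,.02),max_speed=.2); bot.line_to(P(.1763,.02),max_speed=.03); bot.line_to(P(.1735,.02),max_speed=.006); bot.hold(.1)
bot.line_to(P(.195,.02),max_speed=.1); bot.line_to(P(.195,.16),max_speed=.25)
bot.goto([.38,-.25,.25],down(.6)); bot.hold(.3)
c=bot.read_camera("top"); s=scene(c,(165,290)); by,bx,byy=box(c); F=np.array([bx,byy,0]); print("shift",np.nanmedian(edge(c)-e0),"gap",(F-s["mid"])@lat-.145,bot.current_clock())
E
```

```text
{'mid': array([0.5153, 0.0645, 0.045 ]), 'yaw': np.float64(0.0906), 'u': array([0.9959, 0.0904, 0.    ]), 'lat': array([-0.0904,  0.9959,  0.    ]), 'dis': array([-0.0001,  0.0004]), 'pl': np.float64(42.5285), 'pr': np.float64(-44.1298), 'slen': np.float64(0.1107)}
box left face: yaw 0.08651471502191053 x ends [0.571638   0.42415905] y at xmid 0.20668004876907517 std 0.0003751602785847729
shift 0.0 gap -0.0018679642307597721 60.1417
```

```bash
python3 -c "
from workcell import bot
print(bot.job_done(),bot.current_clock())"
```

```text
the job is handed in; nothing more can be done
the job is handed in; nothing more can be done
```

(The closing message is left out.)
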